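# Make up two glass-working lesson kits

### The job

Make up the two lesson kits: the blue tray gets the violet-capped jar and the black graphite mould, the red tray gets the green-capped jar and the round brass mould. In each tray stand the jar in the bare compartment and the mould in the cork-lined one, upright and flat on the floor, set down gently and not dropped or knocked over. Leave the white-capped jar and the aluminium press standing where they are.

Things in the scene. Friction and masses are not known exactly. Their poses are not given: they have to be found in the camera images.
- jar_violet_mid (a point): Small glass-frit jar with a violet screw cap and violet contents, round, 41 mm in diameter, 60 mm tall, about 120 g, standing upright on the desk. The point is on its axis, half-way up (30 mm above its underside); z up.
- jar_green_mid (a point): Small glass-frit jar with a green screw cap and green contents, round, 41 mm in diameter, 60 mm tall, about 120 g, standing upright on the desk. The point is on its axis, half-way up (30 mm above its underside); z up.
- jar_white_mid (a point): Small glass-frit jar with a white screw cap and white contents, round, 41 mm in diameter, 60 mm tall, about 120 g, standing upright on the desk. The point is on its axis, half-way up (30 mm above its underside); z up. Belongs to no kit: stays where it is.
- mould_graphite_mid (a point): Black graphite marble mould: a block 50 x 38 mm, 50 mm tall, with two round grey dimples marked on top, about 170 g, standing upright on the desk. The point is at its centre, half-way up (25 mm above its underside); x along the 50 mm side, y along the 38 mm side, z up.
- mould_brass_mid (a point): Brass optic mould: a round brass cylinder 42 mm in diameter, 50 mm tall, with a dark star-shaped opening marked on top, about 320 g, standing upright on the desk. The point is at its centre, half-way up (25 mm above its underside), on its axis; z up.
- press_alu_mid (a point): Aluminium bead press: a silvery block 50 x 38 mm, 50 mm tall, with three dark grooves across the top, about 220 g. Belongs to no kit: stays where it is. The point is at its centre, half-way up (25 mm above its underside); x along the 50 mm side, y along the 38 mm side, z up.
- tray_blue: Blue plastic kit tray fixed on the desk, 88 mm (x) by 172 mm (y) outside; floor 3 mm thick, rim and middle divider 8 mm high (5 mm above the floor) and 4 mm thick. The origin is at the centre of its underside, on the desk. The divider, along x at y = 0, makes two compartments 80 x 80 mm inside: the cork-lined one (tan) is centred at y = +42 mm, the bare blue one at y = -42 mm in the tray's own axes; z up. The tray may be turned either way round.
- tray_red: Red plastic kit tray fixed on the desk, 88 mm (x) by 172 mm (y) outside; floor 3 mm thick, rim and middle divider 8 mm high (5 mm above the floor) and 4 mm thick. The origin is at the centre of its underside, on the desk. The divider, along x at y = 0, makes two compartments 80 x 80 mm inside: the cork-lined one (tan) is centred at y = +42 mm, the bare red one at y = -42 mm in the tray's own axes; z up. The tray may be turned either way round.
Things that resemble listed ones, but are neither listed nor needed, are in the scene too. Of the things that look like the part that bears mould_brass_mid, take the one that is farthest to the robot's left at the start. Leave any orange look-alike of the part that bears press_alu_mid alone.

How it is judged:
At the end, for the whole second after the job is handed in: Each jar and mould stands in its own compartment: centre within 22 mm of the compartment's in x and y, height within 4 mm of standing on the floor, upright within 0.1 rad, at rest (under 0.02 m/s). The white-capped jar and the press are upright, within 30 mm of their start (x of jar_violet_mid in the frame of tray_blue between -0.022 and 0.022 m and y of jar_violet_mid in the frame of tray_blue between -0.064 and -0.02 m and z of jar_violet_mid in the frame of tray_blue between 0.029 and 0.037 m and angle between each of jar_violet_mid, mould_graphite_mid, jar_green_mid, mould_brass_mid, jar_white_mid, press_alu_mid's own z axis and vertical below 0.1 rad and linear speed of each of jar_violet, mould_graphite, jar_green, mould_brass below 0.02 m/s and x of mould_graphite_mid in the frame of tray_blue between -0.022 and 0.022 m and y of mould_graphite_mid in the frame of tray_blue between 0.02 and 0.064 m and z of mould_graphite_mid in the frame of tray_blue between 0.024 and 0.032 m and x of jar_green_mid in the frame of tray_red between -0.022 and 0.022 m and y of jar_green_mid in the frame of tray_red between -0.064 and -0.02 m and z of jar_green_mid in the frame of tray_red between 0.029 and 0.037 m and x of mould_brass_mid in the frame of tray_red between -0.022 and 0.022 m and y of mould_brass_mid in the frame of tray_red between 0.02 and 0.064 m and z of mould_brass_mid in the frame of tray_red between 0.024 and 0.032 m and distance of each of jar_white_mid, press_alu_mid from where it was at the start of the episode below 0.03 m); the robot touches nothing.
It fails at once if something was dropped, thrown or knocked over (faster than 0.7 m/s while the fingers do not touch it: a fall of some 25 mm) ((linear speed of jar_violet above 0.7 m/s and contact force between jar_violet and the fingers below 0.01 N) or (linear speed of mould_graphite above 0.7 m/s and contact force between mould_graphite and the fingers below 0.01 N) or (linear speed of jar_green above 0.7 m/s and contact force between jar_green and the fingers below 0.01 N) or (linear speed of mould_brass above 0.7 m/s and contact force between mould_brass and the fingers below 0.01 N) or (linear speed of jar_white above 0.7 m/s and contact force between jar_white and the fingers below 0.01 N) or (linear speed of press_alu above 0.7 m/s and contact force between press_alu and the fingers below 0.01 N)).
It fails at once if the white-capped jar or the aluminium press was moved by more than 30 mm (distance of any of jar_white_mid, press_alu_mid from where it was at the start of the episode above 0.03 m).
It also fails if it takes over 106 s, if anything falls off the work surface, if the arm or the gripper's body presses on something with over 40 N, if the wrist force passes 120 N, or if a joint passes its speed limit or range.

### The arm

A 6-joint arm with a two-finger parallel gripper is mounted at the origin on the work surface. World frame = base frame: x ahead of the robot, y to its left, z up, the work surface at z = 0. Lengths are in m, angles in rad, forces in N, time in s.
With the tool pointing down it reaches from about 0.35 to 0.975 m from the base axis. Payload 4.9 kg.
Tool frame: the origin (TCP) lies between the finger pads; the fingertips stand 22 mm ahead of it and the grasp point (between the pads) lies 3 mm ahead of it; z points along the fingers, y is the line along which they close (so a half turn about z gives the same grasp; the last joint's range is limited). The gripper opens to 85 mm and grips with 20 to 120 N. Pads are 22 mm wide; open, the fingers measure 114 mm over their backs; the gripper's body (76 mm by 85 mm) begins 54 mm behind the grasp point. The pads swing forward as they close: fully open they stand 13 mm farther back than shut.
Start: joints at [-1.454, 0.053, 1.613, -0, 1.476, -0.119], TCP at [0.146, -0.608, 0.253] pointing down, gripper open.
Joint ranges: [-3.01, 3.01], [-1.01, 2.22], [0.06, 2.58], [-1.02, 4.17], [0.09, 2.62], [-3.14, 3.14]. Speed limits (rad/s): [2.57, 2.57, 3.14, 3.14, 3.14, 3.14].

### API

Orientations are given as a unit quaternion [w, x, y, z].
In Python, from plant import state, grab_frame, get_calibration, job_done, recognise, regions_of gives the robot as it stands.
- The arm moves only by the tool apply_moves, never from a script. Its argument "targets" is a list of rows, each an object with "translation": the shift along the tool's x, y, z normalised to -1 to 1, where 1 is 100 mm, a list of three; "twist": the turn about the tool's z normalised to -1 to 1, where 1 is 0.1 rad; "hand": the opening, from 0 (shut) to 1 (fully open). A call has 1 to 8 rows; each row shifts and turns the commanded pose from where the row before left it, along the tool's axes as they then stand; what a row does not reach is not made up. A row lasts 1/10 s, in which the tool goes at most 50 mm and 8.59 degrees, less where a joint would pass 70% of its speed; a pose out of reach is approached as far as the arm can. A call with a number of a shift or a turn outside -1 to 1 is refused whole. A call with a gripper value outside its range is refused whole. The fingers move at their own pace and stop on an object; the grip force is fixed at half the most. Time passes only in rows, so rows that do not move let the fingers close. It gives the time, the measured TCP pose, the force, the opening and the grip force at its end, in the units of the state.
- state(): the state, without advancing time (a new reading comes with each control period).
- grab_frame(name): name is "side" or "top"; returns the picture (384x512x3 uint8, red, green, blue); there is no depth.
- get_calibration(name): a dict with "camera_matrix" (3x3 intrinsics, pixels), "pose" (4x4, takes a point from camera to world coordinates). Camera axes: x right, y up, looking along -z (the intrinsics and any distortion apply to the point x, -y, -z); pixel columns grow to the right and rows downward; lengths in m; the calibration is good to about 2 mm. A picture is of the moment at which its call begins. get_calibration takes no time and is no camera call.
- job_done(): hands the job in; it is judged then, once.
Trained networks look in the newest picture that a camera, given by its name, has taken for a name from the list of things; names that differ only in an ending like _2 or _b are one class to them, and where a whole thing is asked for, a point or a joint stands for the part that bears it (a point fixed in the world has none). Each returns a list of dicts, best first, with "score" (0 to 1); they miss things now and then, are a little off and sometimes report something else, mostly with a low value. They report only what shows in the picture. A call takes as long as a camera call. They do not tell look-alikes from the thing itself.
- recognise(camera, query): "point" ([x, y, z] in m, in world coordinates, good to about 4 mm: the middle of the surface that is visible of it).
- regions_of(camera, query): "pixels" (384x512 bool, what is visible of it).
The state is a dict: "time": time; "joint_pos": joint angles; "joint_vel": joint speeds; "joint_efforts": joint torques, N m; "tool_pos": TCP position; "tool_rot": TCP orientation; "contact_force": force on the tool from outside, world axes, zero at the start; "ft_torque": the same for the moment, N m; "gripper_width": opening from 0.0 (shut) to 1.0 (fully open); "grasp_force": force on a finger pad.
Only numpy, scipy, OpenCV 4.12 (cv2) and the standard library are available. Lean on these libraries where they do the work, as an engineer would, in place of code of your own. Each camera call takes 0.05 s, during which the arm holds its last target. There are 200 camera calls.

## Working session

There is one attempt and no reset: what is moved stays moved. The work goes in short steps, Python scripts to look and compute and a tool call to move; the robot and the scene stay as the last step left them, time stands still between calls to the robot, and variables do not carry over. Pictures are saved under pics/ and viewed, at most 14 in all, crops included, and the job is handed in when it is done.

Besides the shell and the picture viewer there is one more tool, called after "Call:" as name([rows], argument=value, ...), one row to a line, values as JSON. apply_moves: Moves the arm, as the interface text tells. Its arguments: {"type":"object","properties":{"targets":{"type":"array"}},"required":["targets"]}

```bash
mkdir -p pics; cat > h.py <<'E'
import numpy as np,cv2
from plant import *
def ray(cam,u,v,z):
    c=get_calibration(cam);K=np.array(c["camera_matrix"]);P=np.array(c["pose"])
    d=np.linalg.inv(K)@[u,v,1];d=P[:3,:3]@[d[0],-d[1],-d[2]];o=P[:3,3]
    return o+d*(z-o[2])/d[2]
E
python3 - <<'E'
from h import *
for c in("top","side"):
    cv2.imwrite(f"pics/{c}0.png",cv2.cvtColor(grab_frame(c),cv2.COLOR_RGB2BGR))
    print(c,get_calibration(c))
    for q in("jar_violet_mid","jar_green_mid","jar_white_mid","mould_graphite_mid","mould_brass_mid","press_alu_mid","tray_blue","tray_red"):
        print(q,[(np.round(r["point"],3).tolist(),round(r["score"],2)) for r in recognise(c,q)])
print(state())
E
```

```text
top {'camera_matrix': array([[367.58119783,   0.        , 254.57987676],
       [  0.        , 367.58119783, 183.83730759],
       [  0.        ,   0.        ,   1.        ]]), 'pose': array([[-0.00740887,  0.99332303, -0.11512801,  0.36789569],
       [-0.99979531, -0.00519072,  0.01955472,  0.00737326],
       [ 0.01882656,  0.11524932,  0.99315817,  0.90193273],
       [ 0.        ,  0.        ,  0.        ,  1.        ]])}
jar_violet_mid [([0.508, 0.363, 0.059], 0.83)]
jar_green_mid [([0.416, 0.253, 0.063], 0.86)]
jar_white_mid [([0.433, -0.076, 0.06], 0.76)]
mould_graphite_mid [([0.44, 0.092, 0.052], 0.88), ([0.414, -0.251, 0.053], 0.28)]
mould_brass_mid [([0.305, -0.341, 0.049], 0.86), ([0.412, -0.251, 0.049], 0.63), ([0.429, -0.351, 0.049], 0.53)]
press_alu_mid [([0.634, -0.304, 0.053], 0.58), ([0.545, -0.379, 0.048], 0.56), ([0.435, -0.078, 0.061], 0.3)]
tray_blue [([0.628, 0.18, 0.001], 0.66)]
tray_red [([0.623, -0.161, 0.003], 0.71)]
side {'camera_matrix': array([[473.11574295,   0.        , 255.14765047],
       [  0.        , 473.11574295, 183.08240893],
       [  0.     
[... 794 characters left out ...]
404578e+00,  5.26890135e-02,  1.61289972e+00,  7.92992666e-06,
        1.47602280e+00, -1.18974304e-01]), 'joint_vel': array([ 1.31258506e-03,  2.65250589e-05,  2.91210311e-04,  2.89890421e-05,
        5.06410720e-04, -3.48795126e-04]), 'joint_efforts': array([-2.28416793e-03, -3.93680513e+01, -3.70469713e+01, -2.30628502e-04,
        3.46766401e-04,  5.91025810e-06]), 'tool_pos': array([ 0.14598257, -0.60768722,  0.25331056]), 'tool_rot': array([-9.43615367e-06,  9.93062305e-01,  1.17589362e-01,  3.95766070e-06]), 'contact_force': array([0.52481351, 0.24861894, 0.15756988]), 'ft_torque': array([-0.03764496,  0.01353145,  0.01918177]), 'grasp_force': 0.0, 'gripper_width': 1.0015555961965001}
```

View pics/top0.png

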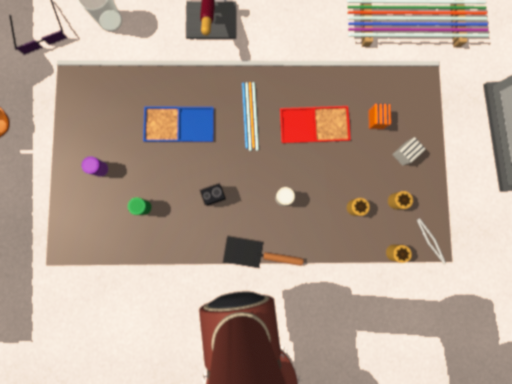

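View pics/side0.png

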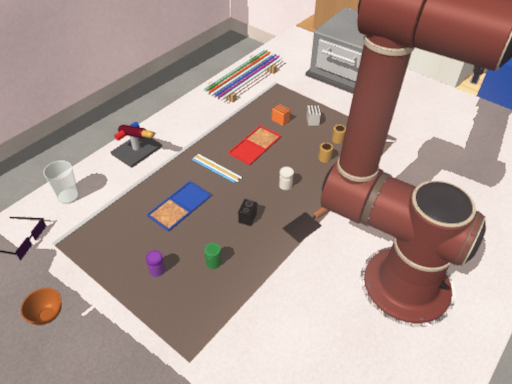

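The top view shows three brass-like moulds, at about (361,207), (403,200) and (402,254). The one farthest to the robot's left (image left, largest y) is (361,207). The blue tray's cork side is on the left (162,125). The red tray's cork side is on the right (333,125). The orange block is at (380,117) and the alu press at (410,151). The side view agrees.

```bash
python3 - <<'E'
from h import *
im=grab_frame("top");hsv=cv2.cvtColor(im,cv2.COLOR_RGB2HSV)
cv2.imwrite("pics/crop.png",cv2.cvtColor(cv2.resize(im[90:270,290:450],None,fx=3.3,fy=3.3,interpolation=2),cv2.COLOR_RGB2BGR))
# trays: rim rectangle at z=.008 (saturated colour + cork between)
for n,(a,b,c,d) in{"blue":(135,225,98,150),"red":(272,360,98,150)}.items():
    m=np.zeros(im.shape[:2],np.uint8); m[c:d,a:b]=(hsv[c:d,a:b,1]>120)*255
    cnt=max(cv2.findContours(m,0,2)[0],key=cv2.contourArea)
    w=np.array([ray("top",*p[0],0.008)[:2] for p in cnt],np.float32)
    print(n,cv2.minAreaRect(w))
for q,h in(("jar_violet_mid",.06),("jar_green_mid",.06),("jar_white_mid",.06),("mould_graphite_mid",.05),("mould_brass_mid",.05),("press_alu_mid",.05)):
  for r in regions_of("top",q):
    m=r["pixels"].astype(np.uint8)
    cnt=max(cv2.findContours(m,0,2)[0],key=cv2.contourArea)
    w=np.array([ray("top",*p[0],h)[:2] for p in cnt],np.float32)
    v,u=np.nonzero(m)
    print(q,round(r["score"],2),"px",u.mean().round(),v.mean().round(),"ctr",ray("top",u.mean(),v.mean(),h-.005)[:2].round(3),"rect",np.round(cv2.minAreaRect(w)[0],3),np.round(cv2.minAreaRect(w)[1],3),round(cv2.minAreaRect(w)[2],1))
cv2.imwrite("pics/crop2.png",cv2.cvtColor(cv2.resize(im[90:220,70:230],None,fx=4,fy=4,interpolation=2),cv2.COLOR_RGB2BGR))
E
```

```text
blue ((0.6236526966094971, 0.15585970878601074), (0.12754207849502563, 0.08435171097517014), 89.93478393554688)
red ((0.6218682527542114, -0.1618960052728653), (0.09398879110813141, 0.17791950702667236), 1.968666434288025)
jar_violet_mid 0.93 px 94.0 166.0 ctr [0.51  0.362] rect [0.508 0.36 ] [0.063 0.042] 63.3
jar_violet_mid 0.73 px 285.0 196.0 ctr [ 0.437 -0.079] rect [ 0.436 -0.078] [0.036 0.044] 44.4
jar_green_mid 0.84 px 139.0 206.0 ctr [0.417 0.255] rect [0.417 0.252] [0.051 0.037] 82.5
jar_green_mid 0.32 px 358.0 206.0 ctr [ 0.413 -0.248] rect [ 0.412 -0.246] [0.049 0.039] 89.7
jar_white_mid 0.74 px 284.0 196.0 ctr [ 0.438 -0.078] rect [ 0.437 -0.078] [0.037 0.041] 44.5
mould_graphite_mid 0.92 px 212.0 194.0 ctr [0.444 0.09 ] rect [0.443 0.089] [0.042 0.051] 18.3
mould_brass_mid 0.93 px 399.0 199.0 ctr [ 0.428 -0.35 ] rect [ 0.428 -0.348] [0.059 0.04 ] 89.6
mould_brass_mid 0.67 px 398.0 253.0 ctr [ 0.305 -0.34 ] rect [ 0.305 -0.338] [0.056 0.041] 87.2
mould_brass_mid 0.66 px 357.0 207.0 ctr [ 0.412 -0.249] rect [ 0.411 -0.248] [0.041 0.053] 9.0
mould_brass_mid 0.52 px 314.0 124.0 ctr [ 0.611 -0.154] rect [ 0.61  -0.153] [0.085 0.164] 1.9
press_alu_mid 0.8 px 379.0 116.0 ctr [ 0.63  -0.312] rect [ 0.628 -0.311] [0.051 0.063] 87.5
press_alu_mid 0.63 px 408.0 151.0 ctr [ 0.544 -0.377] rect [ 0.543 -0.375] [0.046 0.07 ] 42.8
```

View pics/crop.png

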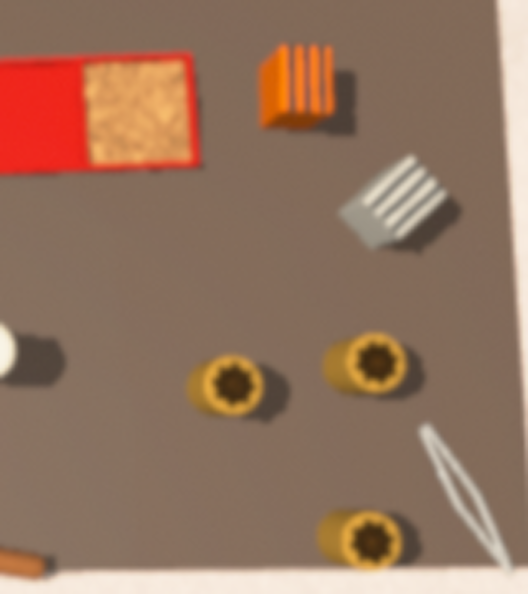

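View pics/crop2.png

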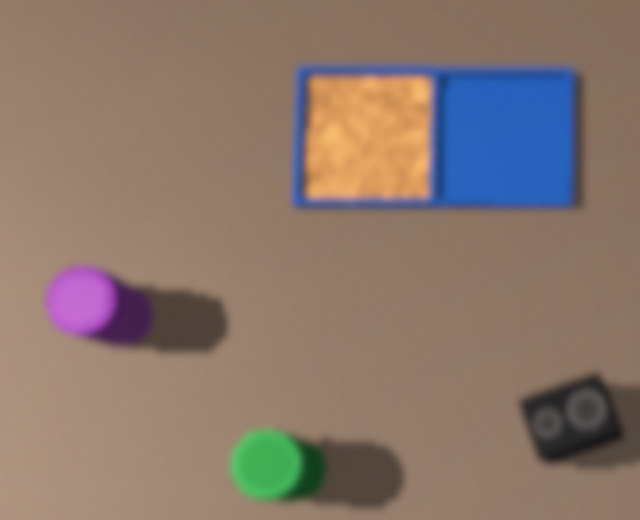

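The crop confirms it: the left-most brass mould is at crop (233,385), full-picture (361,207), and the other two are further right. Blue tray corners in crop2 are about (297,67) and (577,207). The violet cap is at (82,300), green at (267,464) and graphite top at about (568,413).

```bash
python3 - <<'E'
from h import *
c2=lambda x,y,z:ray("top",(x+.5)/4-.5+70,(y+.5)/4-.5+90,z)[:2].round(3)
c1=lambda x,y,z:ray("top",(x+.5)/3.3-.5+290,(y+.5)/3.3-.5+90,z)[:2].round(3)
print("violet",c2(82,300,.06),"green",c2(267,464,.06),"graph",c2(568,413,.05),[c2(*p,.05) for p in((521,402),(598,375),(547,423),(587,408))],"brass",c1(234,385,.05))
print("blue",[c2(*p,.008) for p in((297,67),(577,70),(577,207),(295,207))],"cork",c2(370,138,.003),"bare",c2(511,139,.003))
print("red corners",[c1(*p,.008) for p in((192,54),(200,165))],"cork",c1(138,112,.003), [ray("top",*p,.008)[:2].round(3) for p in((281,108),(282,143))])
E
```

```text
violet [0.512 0.369] green [0.417 0.26 ] graph [0.446 0.091] [array([0.453, 0.118]), array([0.468, 0.073]), array([0.44 , 0.103]), array([0.449, 0.08 ])] brass [ 0.413 -0.256]
blue [array([0.668, 0.265]), array([0.665, 0.09 ]), array([0.578, 0.09 ]), array([0.578, 0.263])] cork [0.623 0.22 ] bare [0.623 0.132]
red corners [array([ 0.668, -0.247]), array([ 0.581, -0.25 ])] cork [ 0.624 -0.205] [array([ 0.663, -0.078]), array([ 0.573, -0.079])]
```

Call:
apply_moves([
  {"translation":[0,0,0],"twist":-1,"hand":1},
  {"translation":[0,0,0],"twist":-1,"hand":1},
  {"translation":[0,0,0],"twist":-1,"hand":1},
  {"translation":[0,0,0],"twist":-1,"hand":1},
  {"translation":[0,0,0],"twist":-1,"hand":1},
  {"translation":[0,0,0],"twist":-1,"hand":1},
  {"translation":[0,0,0],"twist":-1,"hand":1},
  {"translation":[0,0,0],"twist":-1,"hand":1},
])

```text
time: 2.05
tool_pos: [0.146, -0.6077, 0.2533]
tool_rot: [0.0, 0.868, 0.497, 0.0]
contact_force: [0.1, 0.5, -0.2]
gripper_width: 1.0
grasp_force: 0.0
```

Call:
apply_moves([
  {"translation":[0,0,0],"twist":-1,"hand":1},
  {"translation":[0,0,0],"twist":-1,"hand":1},
  {"translation":[0,0,0],"twist":-1,"hand":1},
  {"translation":[0,0,0],"twist":-1,"hand":1},
  {"translation":[0,0,0],"twist":-1,"hand":1},
  {"translation":[0,0,0],"twist":-0.35,"hand":1},
  {"translation":[0,0,0],"twist":0,"hand":1},
])

```text
time: 2.75
tool_pos: [0.146, -0.6077, 0.2533]
tool_rot: [-0.0, 0.707, 0.707, 0.0]
contact_force: [0.4, 0.0, -0.4]
gripper_width: 1.007
grasp_force: 0.0
```

Call:
apply_moves([
  {"translation":[0.355,0.266,0],"twist":0,"hand":1},
  {"translation":[0.355,0.266,0],"twist":0,"hand":1},
  {"translation":[0.355,0.266,0],"twist":0,"hand":1},
  {"translation":[0.355,0.266,0],"twist":0,"hand":1},
  {"translation":[0.355,0.266,0],"twist":0,"hand":1},
  {"translation":[0.355,0.266,0],"twist":0,"hand":1},
  {"translation":[0.355,0.266,0],"twist":0,"hand":1},
  {"translation":[0.355,0.266,0],"twist":0,"hand":1},
])

```text
time: 3.55
tool_pos: [0.3596, -0.3222, 0.2536]
tool_rot: [0.0, 0.708, 0.707, -0.0]
contact_force: [1.1, 0.4, 0.8]
gripper_width: 0.998
grasp_force: 0.0
```

Call:
apply_moves([
  {"translation":[0.355,0.266,0],"twist":0,"hand":1},
  {"translation":[0.355,0.266,0],"twist":0,"hand":1},
  {"translation":[0,0,0.4],"twist":0,"hand":1},
  {"translation":[0,0,0.4],"twist":0,"hand":1},
  {"translation":[0,0,0.4],"twist":0,"hand":1},
  {"translation":[0,0,0],"twist":0,"hand":1},
  {"translation":[0,0,0],"twist":0,"hand":1},
])

```text
time: 4.25
tool_pos: [0.4119, -0.2526, 0.1336]
tool_rot: [-0.0, 0.707, 0.707, -0.0]
contact_force: [-0.8, -0.8, 0.5]
gripper_width: 0.997
grasp_force: 0.0
```

Tracking is accurate. I'll check the alignment before the first descent.

```bash
python3 - <<'E'
from h import *
a=grab_frame("side")
cv2.imwrite("pics/s1.png",cv2.cvtColor(cv2.resize(a[60:220,240:400],None,fx=3.5,fy=3.5),cv2.COLOR_RGB2BGR))
E
```

```text
(no output)
```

View pics/s1.png

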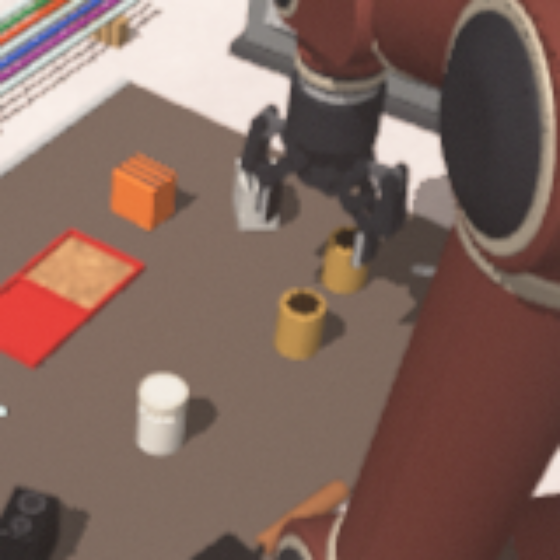

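The open fingers straddle the left-most brass mould (crop (300,320)) and nothing is in the way. Descending.

Call:
apply_moves([
  {"translation":[0,0,0.4],"twist":0,"hand":1},
  {"translation":[0,0,0.35],"twist":0,"hand":1},
  {"translation":[0,0,0.24],"twist":0,"hand":1},
  {"translation":[0,0,0],"twist":0,"hand":0},
  {"translation":[0,0,0],"twist":0,"hand":0},
  {"translation":[0,0,0],"twist":0,"hand":0},
  {"translation":[0,0,0],"twist":0,"hand":0},
  {"translation":[0,0,0],"twist":0,"hand":0},
])

```text
time: 5.1
tool_pos: [0.4141, -0.2546, 0.0378]
tool_rot: [0.003, 0.707, 0.707, 0.0]
contact_force: [-0.5, -0.2, 6.5]
gripper_width: 0.477
grasp_force: 61.0
```

Call:
apply_moves([
  {"translation":[0,0,0],"twist":0,"hand":0},
  {"translation":[0,0,0],"twist":0,"hand":0},
  {"translation":[0,0,0],"twist":0,"hand":0},
  {"translation":[0,0,0],"twist":0,"hand":0},
])

```text
time: 5.5
tool_pos: [0.4141, -0.2546, 0.0378]
tool_rot: [0.003, 0.707, 0.707, 0.0]
contact_force: [-0.4, -0.7, 6.3]
gripper_width: 0.479
grasp_force: 61.0
```

Call:
apply_moves([
  {"translation":[0,0,-0.2],"twist":0,"hand":0},
  {"translation":[0,0,-0.4],"twist":0,"hand":0},
  {"translation":[0,0,-0.2],"twist":0,"hand":0},
  {"translation":[0.08,0.3,0],"twist":0,"hand":0},
  {"translation":[0.1,0.45,0],"twist":0,"hand":0},
  {"translation":[0.1,0.45,0],"twist":0,"hand":0},
  {"translation":[0.1,0.45,0],"twist":0,"hand":0},
  {"translation":[0.1,0.47,0],"twist":0,"hand":0},
])

```text
time: 6.3
tool_pos: [0.6256, -0.204, 0.1147]
tool_rot: [0.0, 0.707, 0.707, -0.0]
contact_force: [0.7, -0.3, -2.6]
gripper_width: 0.477
grasp_force: 62.1
```

Call:
apply_moves([
  {"translation":[0,0,0],"twist":0,"hand":0},
  {"translation":[0,0,0.2],"twist":0,"hand":0},
  {"translation":[0,0,0.3],"twist":0,"hand":0},
  {"translation":[0,0,0.15],"twist":0,"hand":0},
  {"translation":[0,0,0],"twist":0,"hand":0},
])

```text
time: 6.8
tool_pos: [0.6212, -0.2036, 0.0459]
tool_rot: [-0.003, 0.707, 0.707, -0.001]
contact_force: [-0.4, -0.1, -3.2]
gripper_width: 0.477
grasp_force: 62.6
```

Call:
apply_moves([
  {"translation":[0,0,0.04],"twist":0,"hand":0},
  {"translation":[0,0,0.02],"twist":0,"hand":0},
  {"translation":[0,0,0],"twist":0,"hand":0},
])

```text
time: 7.1
tool_pos: [0.6247, -0.2051, 0.0446]
tool_rot: [0.001, 0.707, 0.707, 0.0]
contact_force: [0.6, 0.0, -3.3]
gripper_width: 0.477
grasp_force: 62.6
```

Call:
apply_moves([
  {"translation":[0,0,0.02],"twist":0,"hand":0},
  {"translation":[0,0,0.015],"twist":0,"hand":0},
  {"translation":[0,0,0],"twist":0,"hand":0},
])

```text
time: 7.4
tool_pos: [0.6246, -0.2049, 0.0409]
tool_rot: [0.001, 0.707, 0.707, 0.0]
contact_force: [-2.7, 0.6, 0.6]
gripper_width: 0.478
grasp_force: 63.0
```

Call:
apply_moves([
  {"translation":[0,0,0.01],"twist":0,"hand":0.6},
  {"translation":[0,0,0],"twist":0,"hand":0.9},
  {"translation":[0,0,0],"twist":0,"hand":1},
  {"translation":[0,0,0],"twist":0,"hand":1},
  {"translation":[0,0,-0.2],"twist":0,"hand":1},
  {"translation":[0,0,-0.4],"twist":0,"hand":1},
  {"translation":[0,0,-0.4],"twist":0,"hand":1},
])

```text
time: 8.1
tool_pos: [0.6232, -0.2043, 0.1387]
tool_rot: [-0.001, 0.707, 0.707, -0.0]
contact_force: [0.7, -0.1, 0.6]
gripper_width: 0.996
grasp_force: 0.0
```

Call:
apply_moves([
  {"translation":[0.385,-0.173,0],"twist":0,"hand":1},
  {"translation":[0.385,-0.173,0],"twist":0,"hand":1},
  {"translation":[0.385,-0.173,0],"twist":0,"hand":1},
  {"translation":[0.385,-0.173,0],"twist":0,"hand":1},
  {"translation":[0.385,-0.173,0],"twist":0,"hand":1},
  {"translation":[0.385,-0.173,0],"twist":0,"hand":1},
  {"translation":[0.385,-0.173,0],"twist":0,"hand":1},
  {"translation":[0.385,-0.173,0],"twist":0,"hand":1},
])

```text
time: 8.9
tool_pos: [0.4848, 0.1047, 0.1391]
tool_rot: [0.0, 0.707, 0.707, 0.0]
contact_force: [0.7, 0.5, 0.2]
gripper_width: 0.998
grasp_force: 0.0
```

Call:
apply_moves([
  {"translation":[0.385,-0.173,0],"twist":0,"hand":1},
  {"translation":[0.385,-0.173,0],"twist":0,"hand":1},
  {"translation":[0.385,-0.173,0],"twist":0,"hand":1},
  {"translation":[0.385,-0.173,0],"twist":0,"hand":1},
  {"translation":[0,0,0],"twist":0,"hand":1},
])

```text
time: 9.4
tool_pos: [0.4145, 0.2607, 0.139]
tool_rot: [-0.001, 0.705, 0.709, 0.0]
contact_force: [0.1, -0.6, -0.3]
gripper_width: 1.001
grasp_force: 0.0
```

```bash
python3 - <<'E'
from h import *
a=grab_frame("side")
cv2.imwrite("pics/s2.png",cv2.cvtColor(cv2.resize(a,None,fx=1.5,fy=1.5),cv2.COLOR_RGB2BGR))
print(state()["tool_pos"])
E
```

```text
[0.41545064 0.25892997 0.13895604]
```

View pics/s2.png

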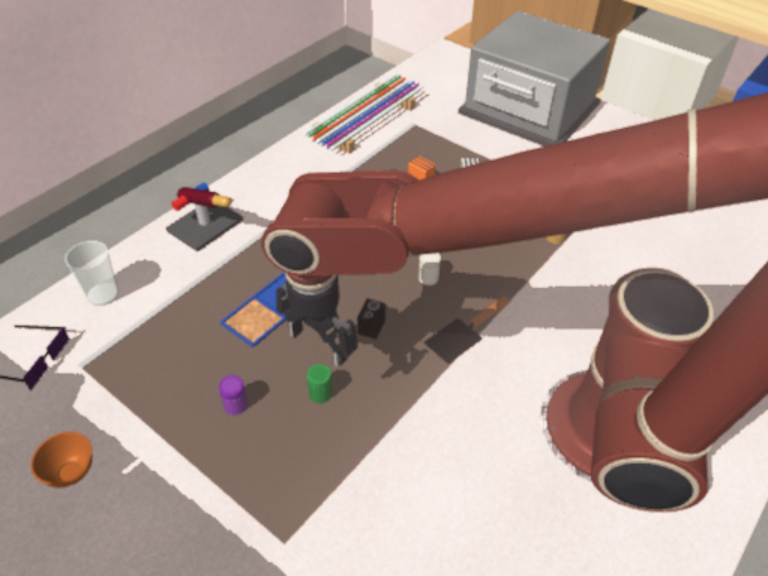

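The open gripper is straight above the green jar (320,380 in the enlarged view). Descend and grasp.

Call:
apply_moves([
  {"translation":[0,0,0.4],"twist":0,"hand":1},
  {"translation":[0,0,0.35],"twist":0,"hand":1},
  {"translation":[0,0,0.24],"twist":0,"hand":1},
  {"translation":[0,0,0],"twist":0,"hand":0},
  {"translation":[0,0,0],"twist":0,"hand":0},
  {"translation":[0,0,0],"twist":0,"hand":0},
  {"translation":[0,0,0],"twist":0,"hand":0},
  {"translation":[0,0,0],"twist":0,"hand":0},
])

```text
time: 10.25
tool_pos: [0.4181, 0.2578, 0.042]
tool_rot: [0.001, 0.707, 0.707, 0.002]
contact_force: [-0.6, -1.3, 6.4]
gripper_width: 0.461
grasp_force: 60.1
```

Call:
apply_moves([
  {"translation":[0,0,0],"twist":0,"hand":0},
  {"translation":[0,0,0],"twist":0,"hand":0},
])

```text
time: 10.45
tool_pos: [0.4182, 0.2578, 0.042]
tool_rot: [0.001, 0.707, 0.707, 0.002]
contact_force: [-1.3, -2.6, 7.1]
gripper_width: 0.464
grasp_force: 60.1
```

Call:
apply_moves([
  {"translation":[0,0,-0.2],"twist":0,"hand":0},
  {"translation":[0,0,-0.4],"twist":0,"hand":0},
  {"translation":[0,0,-0.4],"twist":0,"hand":0},
  {"translation":[-0.2,0.1,-0.1],"twist":0,"hand":0},
  {"translation":[-0.38,0.2,0],"twist":0,"hand":0},
  {"translation":[-0.4,0.22,0],"twist":0,"hand":0},
  {"translation":[-0.4,0.22,0],"twist":0,"hand":0},
  {"translation":[-0.4,0.22,0],"twist":0,"hand":0},
])

```text
time: 11.25
tool_pos: [0.5129, 0.0778, 0.1502]
tool_rot: [0.0, 0.707, 0.707, 0.0]
contact_force: [0.5, 0.3, -0.9]
gripper_width: 0.459
grasp_force: 60.5
```

Call:
apply_moves([
  {"translation":[-0.4,0.22,0],"twist":0,"hand":0},
  {"translation":[-0.4,0.22,0],"twist":0,"hand":0},
  {"translation":[-0.4,0.22,0],"twist":0,"hand":0},
  {"translation":[-0.4,0.22,0],"twist":0,"hand":0},
  {"translation":[-0.4,0.19,0],"twist":0,"hand":0},
  {"translation":[0,0,0.2],"twist":0,"hand":0},
  {"translation":[0,0,0.4],"twist":0,"hand":0},
  {"translation":[0,0,0.2],"twist":0,"hand":0},
])

```text
time: 12.05
tool_pos: [0.6177, -0.1206, 0.0666]
tool_rot: [-0.002, 0.707, 0.707, -0.001]
contact_force: [-0.4, -0.1, -2.2]
gripper_width: 0.465
grasp_force: 60.6
```

Commanded z is now 0.070. Lower to about 0.044 with care.

Call:
apply_moves([
  {"translation":[0,0,0.15],"twist":0,"hand":0},
  {"translation":[0,0,0.05],"twist":0,"hand":0},
  {"translation":[0,0,0.03],"twist":0,"hand":0},
  {"translation":[0,0,0],"twist":0,"hand":0},
  {"translation":[0,0,0],"twist":0,"hand":0},
])

```text
time: 12.55
tool_pos: [0.6205, -0.1209, 0.0484]
tool_rot: [0.001, 0.707, 0.707, 0.001]
contact_force: [0.2, -0.1, -0.9]
gripper_width: 0.462
grasp_force: 60.6
```

Call:
apply_moves([
  {"translation":[0,0,0.02],"twist":0,"hand":0},
  {"translation":[0,0,0.015],"twist":0,"hand":0},
  {"translation":[0,0,0],"twist":0,"hand":0},
])

```text
time: 12.85
tool_pos: [0.6202, -0.121, 0.0451]
tool_rot: [0.001, 0.707, 0.707, 0.0]
contact_force: [-2.7, 1.5, 5.7]
gripper_width: 0.464
grasp_force: 60.8
```

Call:
apply_moves([
  {"translation":[0,0,0],"twist":0,"hand":0.6},
  {"translation":[0,0,0],"twist":0,"hand":0.9},
  {"translation":[0,0,0],"twist":0,"hand":1},
  {"translation":[0,0,0],"twist":0,"hand":1},
  {"translation":[0,0,-0.2],"twist":0,"hand":1},
  {"translation":[0,0,-0.4],"twist":0,"hand":1},
  {"translation":[0,0,-0.4],"twist":0,"hand":1},
])

```text
time: 13.55
tool_pos: [0.6184, -0.1204, 0.143]
tool_rot: [-0.001, 0.707, 0.707, -0.001]
contact_force: [0.9, -1.0, -0.4]
gripper_width: 1.0
grasp_force: 0.0
```

Call:
apply_moves([
  {"translation":[0.303,-0.25,0],"twist":0,"hand":1},
  {"translation":[0.303,-0.25,0],"twist":0,"hand":1},
  {"translation":[0.303,-0.25,0],"twist":0,"hand":1},
  {"translation":[0.303,-0.25,0],"twist":0,"hand":1},
  {"translation":[0.303,-0.25,0],"twist":0,"hand":1},
  {"translation":[0.303,-0.25,0],"twist":0,"hand":1},
  {"translation":[0.303,-0.25,0],"twist":0,"hand":1},
  {"translation":[0,0,0],"twist":-0.8,"hand":1},
])

```text
time: 14.35
tool_pos: [0.4416, 0.094, 0.1425]
tool_rot: [-0.001, 0.676, 0.737, -0.0]
contact_force: [0.6, -0.5, -0.3]
gripper_width: 1.0
grasp_force: 0.0
```

Call:
apply_moves([
  {"translation":[0,0,0],"twist":-0.8,"hand":1},
  {"translation":[0,0,0],"twist":-0.8,"hand":1},
  {"translation":[0,0,0],"twist":-0.9,"hand":1},
  {"translation":[0,0,0],"twist":0,"hand":1},
  {"translation":[0,0,0],"twist":0,"hand":1},
])

```text
time: 14.85
tool_pos: [0.4444, 0.0914, 0.1433]
tool_rot: [-0.0, 0.582, 0.813, 0.0]
contact_force: [-0.3, -0.6, 0.1]
gripper_width: 1.003
grasp_force: 0.0
```

```bash
python3 - <<'E'
from h import *
a=grab_frame("side");b=grab_frame("top")
a=cv2.resize(a[80:280,180:360],None,fx=2.5,fy=2.5);b=cv2.resize(b[80:260,140:340],None,fx=2,fy=2)
a=a[:500,:390] if 0 else a
o=np.zeros((500,790,3),np.uint8);o[:a.shape[0],:390]=a[:500,:390];o[:360,390:790]=b
cv2.imwrite("pics/s3.png",cv2.cvtColor(o,cv2.COLOR_RGB2BGR))
E
```

```text
(no output)
```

View pics/s3.png

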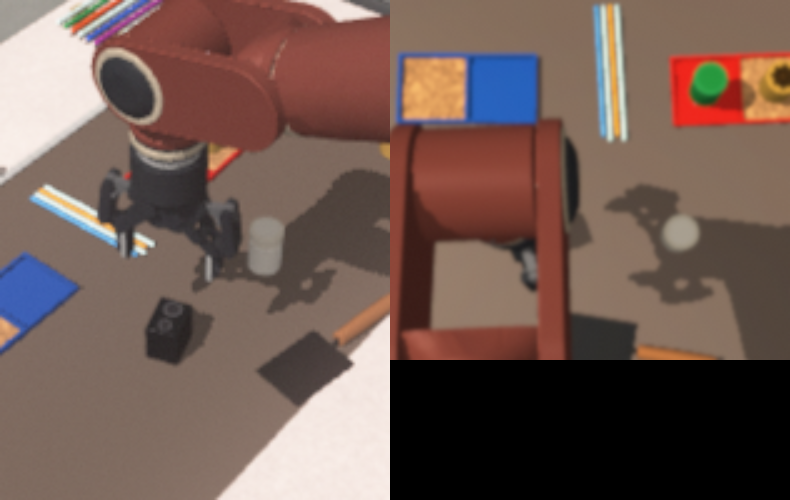

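The green jar and brass mould stand in the red tray (top view, right). The gripper is above the graphite block, with the finger line along its short side. Grasp.

Call:
apply_moves([
  {"translation":[0,0,0.4],"twist":0,"hand":1},
  {"translation":[0,0,0.4],"twist":0,"hand":1},
  {"translation":[0,0,0.28],"twist":0,"hand":1},
  {"translation":[0,0,0],"twist":0,"hand":0},
  {"translation":[0,0,0],"twist":0,"hand":0},
  {"translation":[0,0,0],"twist":0,"hand":0},
  {"translation":[0,0,0],"twist":0,"hand":0},
  {"translation":[0,0,0],"twist":0,"hand":0},
])

```text
time: 15.75
tool_pos: [0.4465, 0.0915, 0.0378]
tool_rot: [0.002, 0.581, 0.814, 0.001]
contact_force: [-0.2, 0.1, 6.5]
gripper_width: 0.436
grasp_force: 61.2
```

Call:
apply_moves([
  {"translation":[0,0,0],"twist":0,"hand":0},
  {"translation":[0,0,0],"twist":0,"hand":0},
  {"translation":[0,0,0],"twist":0,"hand":0},
])

```text
time: 16.05
tool_pos: [0.4465, 0.0915, 0.0378]
tool_rot: [0.002, 0.581, 0.814, 0.001]
contact_force: [-0.2, 1.2, 6.8]
gripper_width: 0.434
grasp_force: 61.3
```

Call:
apply_moves([
  {"translation":[0,0,-0.2],"twist":0,"hand":0},
  {"translation":[0,0,-0.4],"twist":0.6,"hand":0},
  {"translation":[0,0,-0.4],"twist":0.9,"hand":0},
  {"translation":[0,0,0],"twist":0.9,"hand":0},
  {"translation":[0,0,0],"twist":0.9,"hand":0},
  {"translation":[0.15,0.2,0],"twist":0,"hand":0},
  {"translation":[0.25,0.35,0],"twist":0,"hand":0},
  {"translation":[0.25,0.35,0],"twist":0,"hand":0},
])

```text
time: 16.85
tool_pos: [0.5352, 0.1571, 0.1356]
tool_rot: [0.0, 0.707, 0.707, 0.0]
contact_force: [0.9, 0.2, -1.4]
gripper_width: 0.435
grasp_force: 60.8
```

Call:
apply_moves([
  {"translation":[0.25,0.35,0],"twist":0,"hand":0},
  {"translation":[0.25,0.35,0],"twist":0,"hand":0},
  {"translation":[0.13,0.18,0],"twist":0,"hand":0},
  {"translation":[0,0,0.2],"twist":0,"hand":0},
  {"translation":[0,0,0.4],"twist":0,"hand":0},
  {"translation":[0,0,0.2],"twist":0,"hand":0},
  {"translation":[0,0,0.07],"twist":0,"hand":0},
  {"translation":[0,0,0.05],"twist":0,"hand":0},
])

```text
time: 17.65
tool_pos: [0.6222, 0.2194, 0.0428]
tool_rot: [-0.0, 0.707, 0.707, -0.0]
contact_force: [0.7, 1.0, -0.9]
gripper_width: 0.439
grasp_force: 60.9
```

Call:
apply_moves([
  {"translation":[0,0,0],"twist":0,"hand":0},
  {"translation":[0,0,0],"twist":0,"hand":0},
])

```text
time: 17.85
tool_pos: [0.6236, 0.2197, 0.0452]
tool_rot: [0.001, 0.707, 0.707, 0.001]
contact_force: [0.1, -0.3, -0.3]
gripper_width: 0.433
grasp_force: 60.9
```

Contact is expected at a measured z of about 0.041.

Call:
apply_moves([
  {"translation":[0,0,0.025],"twist":0,"hand":0},
  {"translation":[0,0,0.015],"twist":0,"hand":0},
  {"translation":[0,0,0],"twist":0,"hand":0},
])

```text
time: 18.15
tool_pos: [0.6234, 0.2197, 0.0408]
tool_rot: [0.001, 0.707, 0.707, 0.001]
contact_force: [-1.6, -0.6, 3.3]
gripper_width: 0.436
grasp_force: 61.3
```

Call:
apply_moves([
  {"translation":[0,0,0],"twist":0,"hand":0.6},
  {"translation":[0,0,0],"twist":0,"hand":0.9},
  {"translation":[0,0,0],"twist":0,"hand":1},
  {"translation":[0,0,0],"twist":0,"hand":1},
  {"translation":[0,0,-0.2],"twist":0,"hand":1},
  {"translation":[0,0,-0.4],"twist":0,"hand":1},
  {"translation":[0,0,-0.4],"twist":0,"hand":1},
])

```text
time: 18.85
tool_pos: [0.6214, 0.2192, 0.1389]
tool_rot: [-0.001, 0.707, 0.707, -0.001]
contact_force: [0.6, 0.3, 1.0]
gripper_width: 1.001
grasp_force: 0.0
```

Call:
apply_moves([
  {"translation":[0.294,-0.222,0],"twist":0,"hand":1},
  {"translation":[0.294,-0.222,0],"twist":0,"hand":1},
  {"translation":[0.294,-0.222,0],"twist":0,"hand":1},
  {"translation":[0.294,-0.222,0],"twist":0,"hand":1},
  {"translation":[0.294,-0.222,0],"twist":0,"hand":1},
  {"translation":[0,0,0],"twist":0,"hand":1},
  {"translation":[0,0,0],"twist":0,"hand":1},
])

```text
time: 19.55
tool_pos: [0.511, 0.3668, 0.1392]
tool_rot: [0.0, 0.706, 0.708, -0.0]
contact_force: [0.8, -0.1, 0.3]
gripper_width: 0.998
grasp_force: 0.0
```

```bash
python3 - <<'E'
from h import *
a=grab_frame("side")
cv2.imwrite("pics/s4.png",cv2.cvtColor(cv2.resize(a[120:320,80:340],None,fx=2.5,fy=2.5),cv2.COLOR_RGB2BGR))
E
```

```text
(no output)
```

View pics/s4.png

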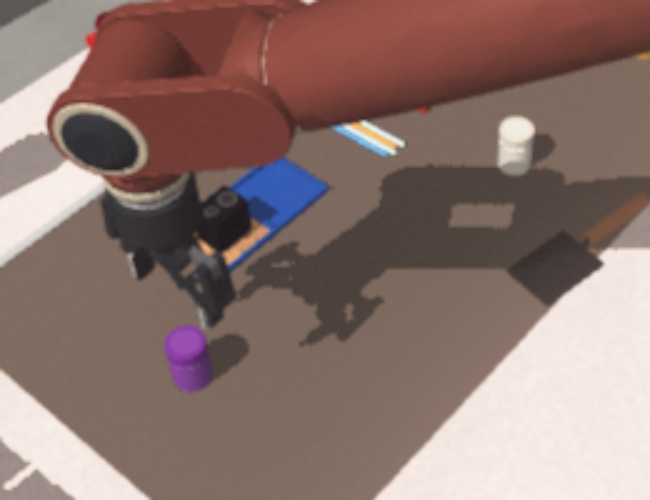

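The graphite block stands on the cork. Before descending I'll check the predicted violet cap pixel against the crop at (188,342).

```bash
python3 - <<'E'
from h import *
c=get_calibration("side");K=c["camera_matrix"];P=np.linalg.inv(c["pose"])
for p in((.511,.366,.06),(.466,.366,.125),(.556,.366,.125)):
    q=P@[*p,1];q=K@[q[0],-q[1],-q[2]];u=q[:2]/q[2];print(p,((u-[80,120]+.5)*2.5).round())
print(ray("side",188/2.5+80-.5,342/2.5+120-.5,.06))
E
```

```text
(0.511, 0.366, 0.06) [188. 341.]
(0.466, 0.366, 0.125) [212. 326.]
(0.556, 0.366, 0.125) [147. 277.]
[0.5103952  0.36688998 0.06      ]
```

It matches to 1 mm. Grasp the jar, lift, move to the blue tray's bare compartment (0.622, 0.134).

Call:
apply_moves([
  {"translation":[0,0,0.4],"twist":0,"hand":1},
  {"translation":[0,0,0.35],"twist":0,"hand":1},
  {"translation":[0,0,0.25],"twist":0,"hand":1},
  {"translation":[0,0,0],"twist":0,"hand":0},
  {"translation":[0,0,0],"twist":0,"hand":0},
  {"translation":[0,0,0],"twist":0,"hand":0},
  {"translation":[0,0,0],"twist":0,"hand":0},
  {"translation":[0,0,0],"twist":0,"hand":0},
])

```text
time: 20.4
tool_pos: [0.5132, 0.3671, 0.0419]
tool_rot: [0.001, 0.707, 0.707, 0.002]
contact_force: [-0.1, -1.5, 5.3]
gripper_width: 0.462
grasp_force: 60.2
```

Call:
apply_moves([
  {"translation":[0,0,0],"twist":0,"hand":0},
  {"translation":[0,0,0],"twist":0,"hand":0},
])

```text
time: 20.6
tool_pos: [0.5132, 0.3671, 0.0419]
tool_rot: [0.001, 0.707, 0.707, 0.002]
contact_force: [0.1, -1.4, 6.8]
gripper_width: 0.464
grasp_force: 60.2
```

Call:
apply_moves([
  {"translation":[0,0,-0.3],"twist":0,"hand":0},
  {"translation":[0,0,-0.45],"twist":0,"hand":0},
  {"translation":[0,0,-0.45],"twist":0,"hand":0},
  {"translation":[-0.22,0.11,0],"twist":0,"hand":0},
  {"translation":[-0.4,0.19,0],"twist":0,"hand":0},
  {"translation":[-0.4,0.19,0],"twist":0,"hand":0},
  {"translation":[-0.4,0.19,0],"twist":0,"hand":0},
  {"translation":[-0.4,0.19,0],"twist":0,"hand":0},
])

```text
time: 21.4
tool_pos: [0.5985, 0.183, 0.1593]
tool_rot: [-0.0, 0.707, 0.707, -0.0]
contact_force: [-0.8, 0.7, -1.1]
gripper_width: 0.467
grasp_force: 60.7
```

Call:
apply_moves([
  {"translation":[-0.4,0.19,0],"twist":0,"hand":0},
  {"translation":[-0.1,0.05,0],"twist":0,"hand":0},
  {"translation":[0,0,0.2],"twist":0,"hand":0},
  {"translation":[0,0,0.4],"twist":0,"hand":0},
  {"translation":[0,0,0.4],"twist":0,"hand":0},
  {"translation":[0,0,0.08],"twist":0,"hand":0},
  {"translation":[0,0,0.05],"twist":0,"hand":0},
  {"translation":[0,0,0],"twist":0,"hand":0},
])

```text
time: 22.2
tool_pos: [0.6232, 0.1349, 0.0475]
tool_rot: [0.001, 0.707, 0.707, 0.001]
contact_force: [-0.1, -0.1, -0.7]
gripper_width: 0.465
grasp_force: 61.1
```

Call:
apply_moves([
  {"translation":[0,0,0],"twist":0,"hand":0},
  {"translation":[0,0,0],"twist":0,"hand":0},
])

```text
time: 22.4
tool_pos: [0.6239, 0.1347, 0.0486]
tool_rot: [0.001, 0.707, 0.707, 0.001]
contact_force: [0.4, 1.1, -1.9]
gripper_width: 0.463
grasp_force: 61.1
```

Call:
apply_moves([
  {"translation":[0,0,0.025],"twist":0,"hand":0},
  {"translation":[0,0,0.01],"twist":0,"hand":0},
  {"translation":[0,0,0],"twist":0,"hand":0},
])

```text
time: 22.7
tool_pos: [0.6235, 0.1345, 0.0449]
tool_rot: [0.001, 0.707, 0.707, 0.001]
contact_force: [-1.6, -0.8, 5.9]
gripper_width: 0.46
grasp_force: 61.1
```

Touched down. Release, lift, and back off to clear the camera's view.

Call:
apply_moves([
  {"translation":[0,0,0],"twist":0,"hand":0.6},
  {"translation":[0,0,0],"twist":0,"hand":0.9},
  {"translation":[0,0,0],"twist":0,"hand":1},
  {"translation":[0,0,0],"twist":0,"hand":1},
  {"translation":[0,0,-0.2],"twist":0,"hand":1},
  {"translation":[0,0,-0.4],"twist":0,"hand":1},
  {"translation":[0,0,-0.4],"twist":0,"hand":1},
  {"translation":[0,0,-0.4],"twist":0,"hand":1},
])

```text
time: 23.5
tool_pos: [0.622, 0.1344, 0.1838]
tool_rot: [-0.0, 0.707, 0.707, -0.0]
contact_force: [0.4, -0.0, 0.6]
gripper_width: 0.999
grasp_force: 0.0
```

Call:
apply_moves([
  {"translation":[-0.1,-0.4,0],"twist":0,"hand":1},
  {"translation":[-0.1,-0.4,0],"twist":0,"hand":1},
  {"translation":[-0.1,-0.4,0],"twist":0,"hand":1},
  {"translation":[-0.1,-0.4,0],"twist":0,"hand":1},
  {"translation":[-0.1,-0.4,0],"twist":0,"hand":1},
  {"translation":[0,0,0],"twist":0,"hand":1},
  {"translation":[0,0,0],"twist":0,"hand":1},
])

```text
time: 24.2
tool_pos: [0.4221, 0.0843, 0.183]
tool_rot: [0.001, 0.707, 0.707, 0.001]
contact_force: [0.7, -0.0, 0.2]
gripper_width: 1.001
grasp_force: 0.0
```

```bash
python3 - <<'E'
from h import *
a=grab_frame("side");b=grab_frame("top")
o=np.zeros((600,800,3),np.uint8);o[:300,:400]=cv2.resize(a,(400,300));o[300:588,:800]=cv2.resize(b[80:224,70:470],None,fx=2,fy=2)
cv2.imwrite("pics/end.png",cv2.cvtColor(o,cv2.COLOR_RGB2BGR))
for q in("jar_violet_mid","jar_green_mid","jar_white_mid","mould_graphite_mid","mould_brass_mid","press_alu_mid"):
    print(q,[(np.round(r["point"],3).tolist(),round(r["score"],2)) for r in recognise("top",q)[:4]])
E
```

```text
jar_violet_mid [([0.613, 0.139, 0.062], 0.53)]
jar_green_mid [([0.611, -0.114, 0.068], 0.72)]
jar_white_mid [([0.433, -0.076, 0.06], 0.79)]
mould_graphite_mid [([0.614, 0.217, 0.059], 0.77), ([0.616, -0.203, 0.057], 0.71)]
mould_brass_mid [([0.432, -0.348, 0.054], 0.67), ([0.62, -0.202, 0.052], 0.6), ([0.303, -0.342, 0.049], 0.6)]
press_alu_mid [([0.545, -0.38, 0.049], 0.82), ([0.634, -0.309, 0.05], 0.63)]
```

View pics/end.png

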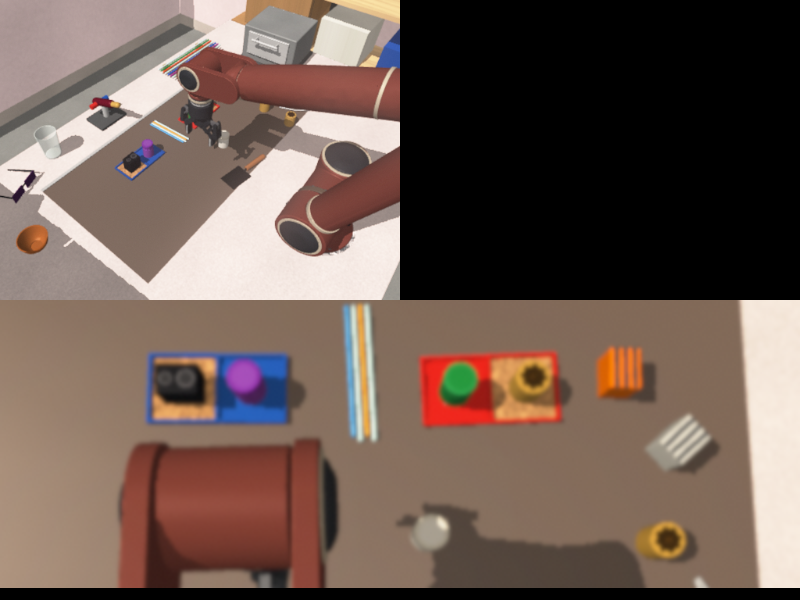

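The last picture shows all four things upright and well centred in their compartments. The white jar and the press have not moved, and the gripper is clear of everything.

```bash
python3 -c "
from plant import *
print(job_done())"
```

```text
the job is handed in; nothing more can be done
None
```

Both lesson kits are made up and the job is handed in at about 24 s of the 106 s allowed; the last pictures showed all four items upright in their compartments and the white jar and press unmoved, but no verdict came back.

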